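# Seat the wheel-head hub on the potter's wheel shaft and hold it on the flat

### The arm

A 6-joint arm with a two-finger parallel gripper is mounted at the origin on the work surface. World frame = base frame: x ahead of the robot, y to its left, z up, the work surface at z = 0. Lengths are in m, angles in rad, forces in N, time in s.
With the tool pointing down it reaches from about 0.35 to 0.875 m from the base axis. Payload 15.5 kg.
Tool frame: the origin (TCP) lies midway between the tips of the shut fingers; the grasp point (between the pads) lies 19 mm behind it; z points along the fingers, y is the direction in which the jaws open and shut (so a half turn about z gives the same grasp; the last joint's range is limited). The gripper opens to 85 mm and grips with 20 to 120 N. Pads are 22 mm wide; open, the fingers measure 114 mm over their backs; the gripper's body (76 mm by 85 mm) begins 54 mm behind the grasp point. The pads swing forward as they close: fully open they stand 13 mm farther back than shut.
Start: joints at [1.218, 0.494, 1.345, -0, 1.302, -0.096], TCP at [0.159, 0.604, 0.231] pointing down, gripper open.
Joint ranges: [-2.91, 2.91], [-0.82, 2.16], [0.22, 2.67], [-1.22, 4.37], [0.12, 2.79], [-3.08, 3.08]. Speed limits (rad/s): [1.89, 1.89, 2.57, 3.01, 3.01, 3.01].

### API

Orientations are given as [roll, pitch, yaw] about the fixed x, y, z axes, in that order (R = Rz(yaw) Ry(pitch) Rx(roll)).
In Python, from station import ctrl gives the robot as it stands.
- The arm moves only by the tool step_arm, never from a script. Its argument "motion" is a list of rows, each a list of 6 numbers: the shift along the tool's x, y, z in m, then the turn, a rotation vector about the tool's x, y, z in degrees. In form: [[x, y, z, rx, ry, rz], ...]. A call has 1 to 8 rows; each row is the pose to reach, as a shift and turn from the pose measured when the call began, along the tool's axes at that moment; what a row does not reach only later rows make up. A row lasts 1/12 s, in which the tool goes at most 41.7 mm and 7.16 degrees, less where a joint would pass 70% of its speed; a pose out of reach is approached as far as the arm can. A call with a gripper value outside its range is refused whole. "grip" is the finger opening in m, from 0 to 0.0854, set as the call begins (left out, the last holds). The fingers move at their own pace and stop on an object; "force" is the grip in N (left out, the last holds). Time passes only in rows, so rows that repeat a pose let the fingers close. It gives the time, the measured TCP pose, the force and the opening at its end, in the units of the state.
- ctrl.observe(): the state, without advancing time (a new reading comes with each control period).
- ctrl.get_image(name): name is "scene" or "top" or "wrist"; returns a dict with "img" (480x640x3 uint8, red, green, blue), "K" (3x3 intrinsics, pixels), "extrinsics" (4x4, takes a point from camera to world coordinates). Camera axes: x right, y down, z forward; pixel columns grow to the right and rows downward; lengths in m; the calibration is good to about 2 mm. A picture is of the moment at which its call begins. There is no depth.
- ctrl.hand_in(): hands the job in, once; it reports no verdict.
The state is a dict: "t": time; "joint_positions": joint angles; "dq": joint speeds; "tau": joint torques, N m; "position": TCP position; "orientation": TCP orientation; "force": force on the tool from outside, world axes, zero at the start; "wrist_torque": the same for the moment, N m; "gripper_width": opening from 0.0 (shut) to 1.0 (fully open).
Only numpy, scipy, OpenCV 4.12 (cv2) and the standard library are available. Lean on these libraries where they do the work, as an engineer would, in place of code of your own. Each camera call takes 0.05 s, during which the arm holds its last target. There are 200 camera calls.

### The job

The tabletop potter's wheel is getting its hub back. Pinch the bare shaft with your fingers and turn it until its milled flat faces the front of the machine (the side with the speed dial and the switch) and you feel a fingertip pad lying flush on that flat; then pick the hub up by its flange, turn its set screw to the front too, and lower the hub over the shaft until the screw points squarely at the middle of the flat. Finish while holding the hub right there, level and clear of the bearing and not wedged against the shaft, so that I can tighten the screw; leave the tile, the wrench, the jar and the wheel head where they are.

Things in the scene. Friction and masses are not known exactly. Their poses are not given: they have to be found in the camera images.
- wheel: Tabletop potter's wheel, wheel head off, fixed: a grey box with an aluminium deck 130 mm above the table. Origin at table height below the shaft's axis; x points to its front, where a dial and a switch (16 mm high) stand on the deck 212 mm before the axis. A round grey splash pan is clipped on the deck about the axis: inner radius 144 mm at the deck, widening to its rim 50 mm above the deck.
- bearing: Round steel bearing cap on the deck around the shaft, 68 mm across, its highest part 48 mm across and 10 mm above the deck (140 mm above the table), fixed. Origin on the axis at deck height.
- shaft: The wheel's upright steel shaft, 25 mm in diameter, standing 64 mm above the deck; its top 52 mm are cut to a D by one flat, below that it is round; top edge chamfered 2 mm. It turns endlessly either way against a drag of about 0.08 N m and stays where it is left. Origin on the axis at deck height; x points out through the flat, z up.
- shaft_flat: The set-screw flat milled on the shaft, 18 mm wide and 52 mm high, running from 12 mm above the deck up to the shaft's end. Origin at the middle of the flat's face, 8.5 mm from the shaft's axis and 38 mm above the deck; x points straight out of the flat, z up. Pinched across the flat the shaft measures 21 mm, elsewhere 25 mm.
- shaft_top (a point): The centre of the shaft's upper end, on its axis, 64 mm above the deck (194 mm above the table).
- hub_grip (a point): The loose dark steel hub (about 0.35 kg) upright on the board: a round flange 60 mm across, 10 mm thick, on top of a round boss 44 mm across, 22 mm high, bored right through at 27 mm. This point is the flange's centre, on the bore's axis, half-way up the flange: 27 mm above the hub's underside, 5 mm below its top. x points the way the set screw sticks out, z up.
- hub_screw (a point): The inner tip of the hub's set screw, at the bore's wall: 13.5 mm from the bore's axis towards x, 11 mm above the hub's underside, 16 mm below hub_grip. x points outwards along the screw, which is backed out: 8 mm thick, it sticks out of the boss below the flange to a 9 mm square head whose end lies 46 mm from the bore's axis.
- board: Wooden work board, 380 by 400 mm and 18 mm thick, fixed on the table; the hub stands on it. Origin at the centre of its underside.
- tile: Bystander: a fired clay relief tile, 85 by 135 mm and 28 mm high, lying on the board. Origin at the centre of its underside.
- wrench: Bystander: a steel wrench 150 mm long lying flat along its x on the board.
- jar: Bystander: a jar with a red cap, 68 mm across and 120 mm high, on the table. Origin at the centre of its underside.
- wheelhead: Bystander: the wheel head, an aluminium disc 260 mm across and 12 mm thick, lying on the table beside the machine. Origin at the centre of its underside.
Not all that is in view belongs to the job. Of the things shaped like the part that bears hub_grip, the dark steel one is meant.

How it is judged:
By the outcome, as a careful person would: the job done as asked, in the order asked, and still so for the second after the job is handed in, while the arm keeps its last pose, push and grip.
It also fails if it takes over 58 s, if anything falls off the work surface, if the arm or the gripper's body presses on something with over 40 N, if the wrist force passes 120 N, or if a joint passes its speed limit or range.

## Working session

There is one attempt and no reset: what is moved stays moved. The work goes in short steps, Python scripts to look and compute and a tool call to move; the robot and the scene stay as the last step left them, time stands still between calls to the robot, and variables do not carry over. Pictures are saved under pics/ and viewed, about 8 in all and at most 12, crops included, and the job is handed in when it is done.

Besides the shell and the picture viewer there is one more tool, called after ">>>" as a command line: name --pt "numbers of a row" for each row, then --argument value for the rest. step_arm: Moves the arm, as the interface text tells. Its arguments: {"type":"object","properties":{"motion":{"type":"array"},"grip":{"type":"number"},"force":{"type":"number"}},"required":["motion"]}

```bash
ls; mkdir -p pics
python3 - <<'E'
from station import ctrl
import cv2,numpy as np
s=ctrl.observe(); print({k:np.round(v,3) for k,v in s.items()})
for n in ("scene","top"):
    d=ctrl.get_image(n); cv2.imwrite(f"pics/{n}0.png",d["img"][:,:,::-1]); print(n,np.round(d["K"],1).tolist(),np.round(d["extrinsics"],4).tolist())
E
```

```text
pics
{'t': np.float64(0.0), 'joint_positions': array([ 1.217,  0.494,  1.346, -0.   ,  1.302, -0.096]), 'dq': array([ 0.   ,  0.   ,  0.001, -0.001,  0.   ,  0.001]), 'tau': array([-4.0000e-03, -8.8213e+01, -3.8386e+01, -1.0000e-03,  1.0000e-02,
       -0.0000e+00]), 'position': array([0.159, 0.604, 0.231]), 'orientation': array([-3.14 , -0.   ,  2.884]), 'force': array([0.149, 0.26 , 0.122]), 'wrist_torque': array([ 0.04 , -0.044, -0.005]), 'gripper_width': np.float64(1.004)}
scene [[449.1, 0.0, 326.9], [0.0, 449.1, 239.5], [0.0, 0.0, 1.0]] [[0.4402, 0.7421, -0.5055, 1.2513], [0.8978, -0.3708, 0.2375, -0.3336], [-0.0112, -0.5584, -0.8295, 1.3344], [0.0, 0.0, 0.0, 1.0]]
top [[577.7, 0.0, 324.7], [0.0, 577.7, 239.9], [0.0, 0.0, 1.0]] [[-0.0001, -0.9843, 0.1766, 0.2117], [-1.0, -0.0013, -0.0079, 0.0072], [0.008, -0.1766, -0.9842, 1.9281], [0.0, 0.0, 0.0, 1.0]]
```

View pics/top0.png

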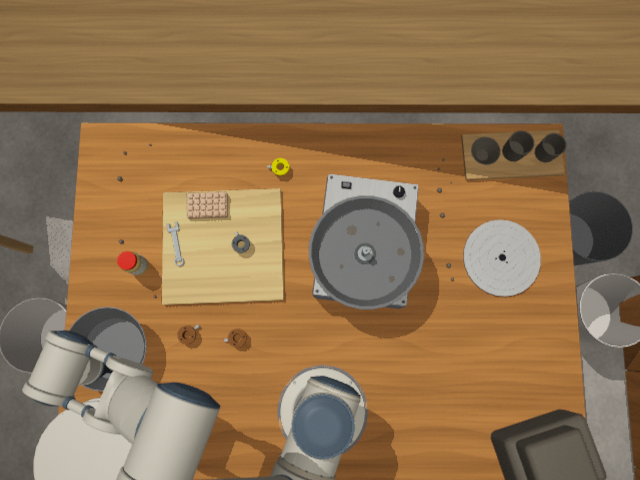

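View pics/scene0.png

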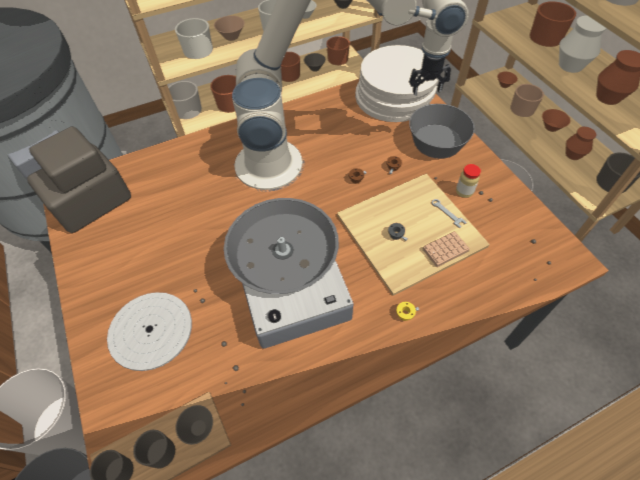

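The top view shows four hub-like parts. The dark steel one is on the board at (241,243), two brown ones are on the table at (189,335) and (237,339), and a yellow one is at (281,167). I choose the dark steel one. The shaft is at about (367,254), with the machine's front facing up in the image (dial 399,191; switch 346,185).

```bash
cat > h.py <<'E'
import numpy as np,cv2
from station import ctrl
def ray(d,u,v):
    p=cv2.undistortPoints(np.array([[[u,v]]],float),d["K"],None)[0,0]
    E=d["extrinsics"]; r=E[:3,:3]@[p[0],p[1],1]; return E[:3,3],r/np.linalg.norm(r)
def onz(d,u,v,z):
    o,r=ray(d,u,v); return o+r*(z-o[2])/r[2]
def proj(d,P):
    E=np.linalg.inv(d["extrinsics"]); q=E[:3,:3]@np.array(P)+E[:3,3]; q=d["K"]@q; return q[:2]/q[2]
def crop(d,u,v,w,f,name):
    im=d["img"][int(v-w):int(v+w),int(u-w):int(u+w),::-1]; im=cv2.resize(im,None,fx=f,fy=f,interpolation=cv2.INTER_CUBIC); cv2.imwrite("pics/"+name,im); return im
E
python3 - <<'E'
from h import *
t=ctrl.get_image("top"); s=ctrl.get_image("scene")
a=crop(t,241,243,28,7,"a.png");b=crop(t,367,254,28,7,"b.png")
c=crop(s,398,231,28,7,"c.png");e=crop(s,282,246,28,7,"e.png")
cv2.imwrite("pics/m1.png",cv2.resize(np.vstack([np.hstack([a,b]),np.hstack([c,e])]),(600,600)))
print("hub",onz(t,241,243,.05)); print("shaft",onz(t,367,254,.194))
print("dial",onz(t,399,191,.146),"sw",onz(t,346,185,.146))
E
```

```text
hub [0.53810687 0.26794474 0.05      ]
shaft [ 0.47963244 -0.13530888  0.194     ]
dial [ 0.69020227 -0.24392979  0.146     ] sw [ 0.70960891 -0.07514472  0.146     ]
```

View pics/m1.png

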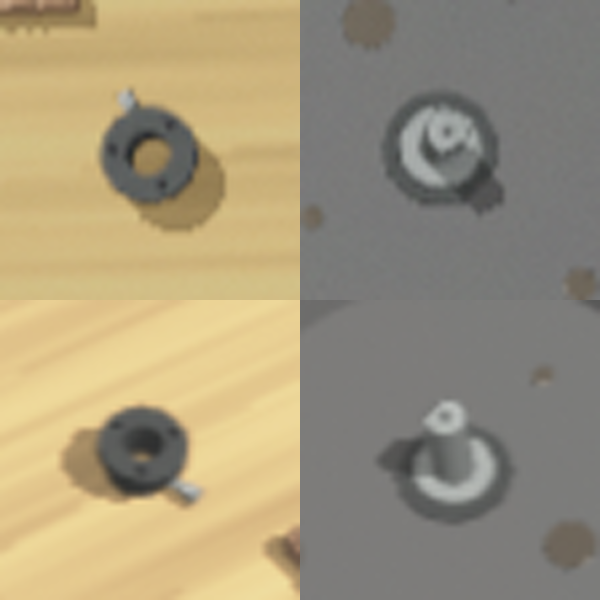

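```bash
cat >> h.py <<'E'
from scipy.spatial.transform import Rotation as R
def Rz(yaw): return R.from_euler("xyz",[np.pi,0,np.radians(yaw)])
def delta(pos,yaw,s=None):
    "shift mm and rotvec deg in tool axes from the measured pose to a tool-down pose"
    s=s or ctrl.observe(); A=R.from_euler("xyz",s["orientation"])
    print("shift mm",np.round(A.inv().apply(np.array(pos)-s["position"])*1e3,1),"turn",np.round((A.inv()*Rz(yaw)).as_rotvec(degrees=True),2))
def tri(*prs):
    A=np.zeros((3,3));b=np.zeros(3)
    for d,u,v in prs:
        o,r=ray(d,u,v);M=np.eye(3)-np.outer(r,r);A+=M;b+=M@o
    return np.linalg.solve(A,b)
def st():
    s=ctrl.observe(); print("t%.2f"%s["t"],np.round(s["position"]*1e3,1),"rpy",np.round(np.degrees(s["orientation"]),2),"F",np.round(s["force"],1),"M",np.round(s["wrist_torque"],2),"w%.1f"%(s["gripper_width"]*85.4)); return s
E
python3 - <<'E'
from h import *
t=ctrl.get_image("top"); s=ctrl.get_image("scene")
print("shafttop",tri((t,366.1,250.8),(s,281.1,239.8)), onz(t,366.1,250.8,.194),onz(s,281.1,239.8,.194))
print("hub",onz(t,241,243.9,.05),onz(s,370+26.4,203+28.5,.05)," head",onz(t,236.5,233.3,.029),onz(s,370+35.5,203+35.5,.029))
delta([.46,.22,.33],83.4)
E
```

```text
shafttop [ 0.49059793 -0.13258817  0.18810543] [ 0.48947443 -0.13269887  0.194     ] [ 0.49470262 -0.13304294  0.194     ]
hub [0.53509679 0.26786827 0.05      ] [0.54671419 0.26547358 0.05      ]  head [0.57464873 0.28672168 0.029     ] [0.57510325 0.28823453 0.029     ]
shift mm [-388.7 -294.9  -98.8] turn [-2.000e-02  1.000e-02  8.183e+01]
```

>>> step_arm --pt "-389 -295 -99 0 0 82" --pt "-389 -295 -99 0 0 82"

```text
t: 0.47
position: [0.2092, 0.5398, 0.2473]
orientation: [-3.141, 0.0, 2.632]
force: [2.4, -0.3, 0.4]
gripper_width: 1.0
```

```bash
python3 -c "
from h import *
delta([.46,.22,.33],83.4)"
```

```text
shift mm [-375.1 -156.7  -82.6] turn [-5.000e-02  3.000e-02  6.738e+01]
```

>>> step_arm --pt "-375 -157 -83 0 0 67.4" --pt "-375 -157 -83 0 0 67.4" --pt "-375 -157 -83 0 0 67.4" --pt "-375 -157 -83 0 0 67.4" --pt "-375 -157 -83 0 0 67.4" --pt "-375 -157 -83 0 0 67.4" --pt "-375 -157 -83 0 0 67.4" --pt "-375 -157 -83 0 0 67.4"

```text
t: 1.13
position: [0.4118, 0.2812, 0.3153]
orientation: [-3.142, 0.001, 1.628]
force: [-0.2, -0.1, -0.2]
gripper_width: 1.001
```

```bash
python3 -c "
from h import *
w=ctrl.get_image('wrist');cv2.imwrite('pics/w1.png',w['img'][:,:,::-1]);s=st();print(np.round(w['extrinsics'],3),w['K'][0,0])
print(proj(w,[.541,.267,.05]),proj(w,[.574,.287,.029]))
delta([.455,-.133,.33],83.4)"
```

```text
t1.18 [416.5 276.6 316.7] rpy [1.798e+02 1.200e-01 9.248e+01] F [ 5.3 -4.   2.1] M [-0.07 -0.17  0.04] w85.4
[[ 0.998  0.053  0.018  0.407]
 [ 0.056 -0.947 -0.315  0.361]
 [-0.     0.316 -0.949  0.457]
 [ 0.     0.     0.     1.   ]] 334.67167167002987
[425.01342089 212.93220098] [448.00082013 195.35673879]
shift mm [-410.9   20.8  -12.3] turn [0.21 0.1  9.08]
```

View pics/w1.png

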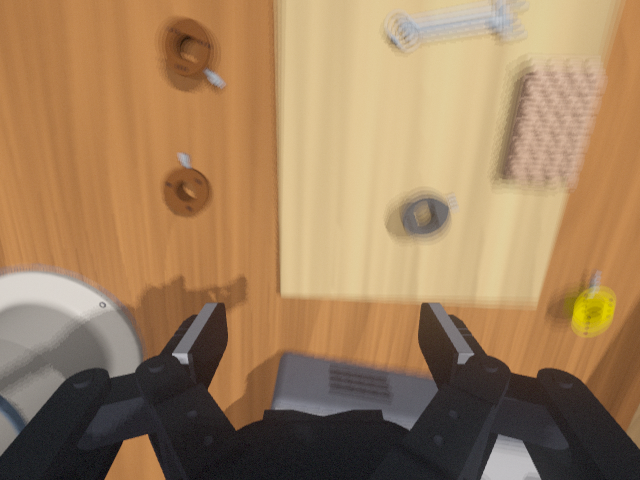

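Picture 4 shows the dark hub at (425,215), where I predicted it, with its screw head at about (452,202). The camera sits on the tool's +x side. Next I go above the shaft.

```bash
python3 -c "
from h import *
delta([.491,-.133,.29],83.4)"
```

```text
shift mm [-412.4   56.6   27.8] turn [0.21 0.1  9.08]
```

>>> step_arm --pt "-412 57 27 0 0 9" --pt "-412 57 27 0 0 9" --pt "-412 57 27 0 0 9" --pt "-412 57 27 0 0 9" --pt "-412 57 27 0 0 9" --pt "-412 57 27 0 0 9" --pt "-412 57 27 0 0 9" --pt "-412 57 27 0 0 9"

```text
t: 1.85
position: [0.4708, -0.0463, 0.294]
orientation: [3.137, 0.001, 1.457]
force: [1.0, 1.1, 1.0]
gripper_width: 1.0
```

>>> step_arm --pt "-83 12 0 0 0 0" --pt "-83 12 0 0 0 0" --pt "-83 12 0 0 0 0" --pt "-83 12 0 0 0 0"

```text
t: 2.18
position: [0.4755, -0.213, 0.2944]
orientation: [3.137, 0.002, 1.457]
force: [2.1, 0.5, 0.4]
gripper_width: 1.002
```

```bash
python3 -c "
from h import *
st();w=ctrl.get_image('wrist');cv2.imwrite('pics/w2.png',w['img'][:,:,::-1]);np.savez('w2.npz',**w)
p=proj(w,[.491,-.133,.194]);print(p)
crop(w,p[0],p[1],60,5,'w2c.png');st()"
```

```text
t2.18 [ 475.5 -213.   294.4] rpy [1.7974e+02 9.0000e-02 8.3490e+01] F [2.1 0.5 0.4] M [-0.03 -0.1  -0.02] w85.6
[330.61434161 125.4407654 ]
t2.23 [ 476.1 -219.7  294.3] rpy [179.69   0.27  83.34] F [-0.6 -9.1 -0.9] M [-0.22 -0.01  0.02] w85.8
```

View pics/w2c.png

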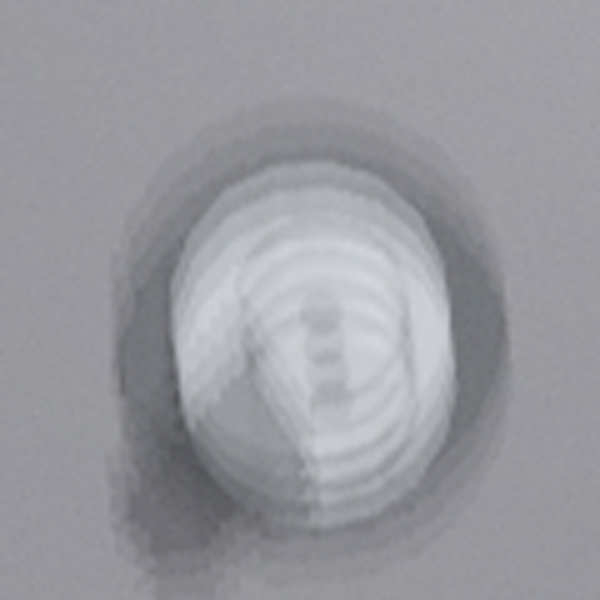

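The picture is motion-blurred: the arm overshot and was still moving. I'll let it settle and check how moves behave.

>>> step_arm --pt "0 0 0 0 0 0" --pt "0 0 0 0 0 0"

```text
t: 2.4
position: [0.4759, -0.2208, 0.294]
orientation: [3.136, 0.005, 1.453]
force: [-0.5, 0.7, -0.9]
gripper_width: 0.996
```

```bash
python3 -c "
from h import *
st();delta([.491,-.133,.29],83.4)"
```

```text
t2.40 [ 475.9 -220.8  294. ] rpy [179.7    0.28  83.23] F [-0.5  0.7 -0.9] M [0.02 0.01 0.03] w85.1
shift mm [89.   4.6  3.6] turn [ 0.3   0.28 -0.17]
```

>>> step_arm --pt "89 5 4 0.3 0.3 0" --pt "89 5 4 0.3 0.3 0" --pt "89 5 4 0.3 0.3 0" --pt "89 5 4 0.3 0.3 0"

```text
t: 2.73
position: [0.5044, -0.0524, 0.2861]
orientation: [-3.142, -0.001, 1.454]
force: [0.6, -0.3, 0.3]
gripper_width: 1.0
```

```bash
python3 -c "
from h import *
st()"
```

```text
t2.73 [504.4 -52.4 286.1] rpy [-1.800e+02 -4.000e-02  8.328e+01] F [ 0.6 -0.3  0.3] M [-0.03 -0.06  0.03] w85.4
```

>>> step_arm --pt "0 0 0 0 0 0" --pt "0 0 0 0 0 0"

```text
t: 2.9
position: [0.5039, -0.0487, 0.2862]
orientation: [-3.141, -0.001, 1.459]
force: [0.0, -1.6, 0.1]
gripper_width: 1.001
```

>>> step_arm --pt "-20 0 0 0 0 2" --pt "-20 0 0 0 0 2" --pt "-20 0 0 0 0 2"

```text
t: 3.15
position: [0.4899, -0.1775, 0.2863]
orientation: [-3.141, -0.001, 1.427]
force: [2.3, -0.6, 1.2]
gripper_width: 1.001
```

```bash
python3 -c "
from h import *
st()"
```

```text
t3.15 [ 489.9 -177.5  286.3] rpy [-1.7999e+02 -5.0000e-02  8.1740e+01] F [ 2.3 -0.6  1.2] M [ 0.02 -0.04  0.02] w85.5
```

My mistake: shifts are in metres, and I had been giving millimetres. The speed limit clipped the moves, so nothing was harmed. I'll correct the units.

```bash
sed -i 's/print("shift mm",\(.*\)\*1e3,1),"turn"/print("shift m",\1,4),"turn"/' h.py; python3 -c "
from h import *
delta([.491,-.133,.29],83.4)"
```

```text
shift m [ 0.0442 -0.0054 -0.0037] turn [-0.01 -0.05 -1.66]
```

>>> step_arm --pt "0.044 -0.005 -0.004 0 0 -1.7" --pt "0.044 -0.005 -0.004 0 0 -1.7" --pt "0.044 -0.005 -0.004 0 0 -1.7" --pt "0.044 -0.005 -0.004 0 0 -1.7"

```text
t: 3.48
position: [0.4911, -0.1332, 0.2904]
orientation: [3.142, -0.001, 1.457]
force: [0.0, 0.8, -1.1]
gripper_width: 0.997
```

```bash
python3 -c "
from h import *
w=ctrl.get_image('wrist');cv2.imwrite('pics/w3.png',w['img'][:,:,::-1]);np.savez('w3.npz',**w)
p=proj(w,[.491,-.133,.194]);print(p)
crop(w,p[0],p[1],60,6,'w3c.png');st()
im=cv2.imread('pics/w3c.png');cv2.imwrite('pics/w3c.png',cv2.resize(im,(600,600)))"
```

```text
[322.01847728 239.53137562]
t3.53 [ 491.3 -133.   290.4] rpy [ 1.800e+02 -3.000e-02  8.351e+01] F [ 0.7 -0.6 -0.1] M [-0.04  0.02 -0.04] w85.4
```

View pics/w3c.png

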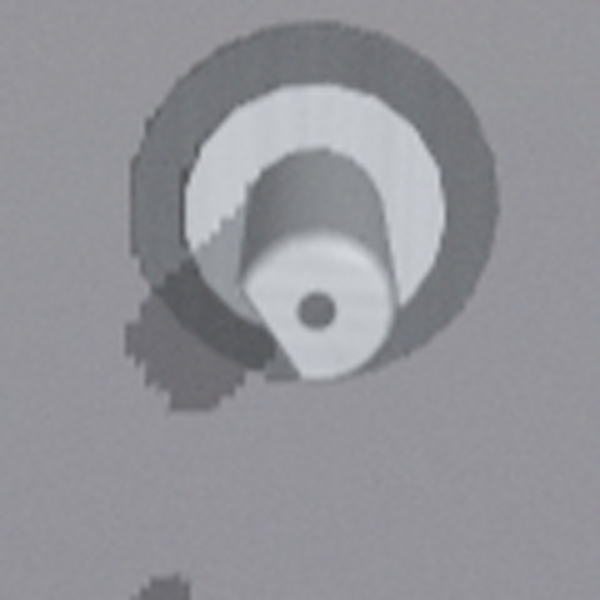

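Picture 6: the shaft-top centre hole is at crop (317,311), which is image (325.4,241.2). The flat's edge runs from crop (245,288) to (300,378), facing lower-left, away from the front.

```bash
python3 -c "
from h import *
w=dict(np.load('w3.npz'))
f=lambda x,y:onz(w,262+x/5,179+y/5,.193)
c=f(317,311);a=f(245,288);b=f(300,378);d=b-a
n=np.array([d[1],-d[0]]);n/=np.hypot(*n[:2]);n*=np.sign(n@((a+b)/2-c)[:2]);print(c,np.linalg.norm(d),'normal deg',np.degrees(np.arctan2(n[1],n[0])),((a+b)/2-c)[:2]@n)
# bearing centre
q=lambda x,y,z:onz(w,262+x/5,179+y/5,z)
print('bearing light disc',(q(183,215,.14)+q(446,215,.14))/2, np.linalg.norm(q(183,215,.14)-q(446,215,.14)))
t=ctrl.get_image('top');s=ctrl.get_image('scene')
for n,d in(('top',t),('scene',s)):
  print(n,[np.round(proj(d,p),1) for p in ([.7,-.16,.13],)])
crop(t,372,220,70,5,'t2.png')
# scene dial and switch
print('scene dial',onz(s,274,316,.146),'sw',onz(s,330,300,.146),'top',onz(t,399,191.5,.146),onz(t,346.5,185,.146))
E=0"
python3 - <<'E'
import cv2
im=cv2.imread('pics/t2.png');print(im.shape);s=cv2.imread('pics/scene0.png')[255:350,230:370];s=cv2.resize(s,None,fx=4,fy=4,interpolation=cv2.INTER_CUBIC)
im=cv2.resize(im[:250],(700,250))
import numpy as np
cv2.imwrite('pics/m2.png',np.vstack([im,cv2.resize(s,(700,475))])[:600])
E
```

```text
[ 0.49334703 -0.13494532  0.193     ] 0.016690886181693322 normal deg -156.87796727699526 0.007610033910513275
bearing light disc [ 0.49338386 -0.13453705  0.14      ] 0.04765692663260824
top [array([372.2, 189.3])]
scene [array([301.9, 307.3])]
scene dial [ 0.6966884  -0.24523695  0.146     ] sw [ 0.72271475 -0.0790571   0.146     ] top [ 0.68855902 -0.24389217  0.146     ] [ 0.70961224 -0.07674011  0.146     ]
(700, 700, 3)
```

View pics/m2.png

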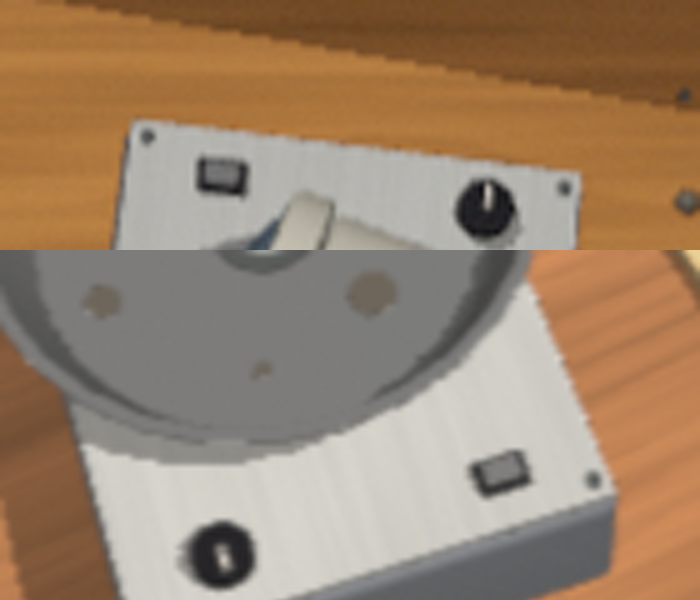

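Picture 7: in the top crop the front edge runs from (133,121) to (580,175), and the deck screws are at (147,136) and (565,188).

```bash
python3 -c "
from h import *
t=ctrl.get_image('top')
f=lambda x,y,z=.13:onz(t,302+x/5,150+y/5,z)
for a,b in(((133,121),(580,175)),((147,136),(565,188)),((221,175),(485,209))):
  A,B=f(*a),f(*b);d=A-B;print(A,B,np.linalg.norm(d),'yaw',np.degrees(np.arctan2(-d[0],d[1])))
# corner-bolts midpoint vs axis
m=(f(147,136)+f(565,188))/2;e=m-np.array([.4933,-.1348,.13]);print(m,np.degrees(np.arctan2(e[1],e[0])),np.hypot(*e[:2]))
# deck edge lines: detect in gray
g=t['img'].astype(int);sat=g.max(2)-g.min(2);m=((sat<25)&(g.min(2)>140)).astype(np.uint8)
m[:172]=0;m[200:]=0;m[:,:318]=0;m[:,425:]=0
top=[(u,172+np.argmax(m[172:200,u])) for u in range(330,416) if m[172:200,u].any()]
P=np.array([f((u-302)*5,(v-150)*5) for u,v in top]);k=np.polyfit(P[:,1],P[:,0],1);r=P[:,0]-np.polyval(k,P[:,1]);ok=abs(r)<.003;k=np.polyfit(P[ok,1],P[ok,0],1);print('edge yaw',np.degrees(np.arctan(-k[0])),ok.sum(),len(P))
"
```

```text
[ 0.75000249 -0.01992937  0.13      ] [ 0.71456331 -0.30791894  0.13      ] 0.290161894429083 yaw -7.015385421128079
[ 0.73998652 -0.02894826  0.13      ] [ 0.70589238 -0.29800079  0.13      ] 0.27120412414377526 yaw -7.221987433978422
[ 0.71408065 -0.07652802  0.13      ] [ 0.69184587 -0.24612387  0.13      ] 0.17104718286499349 yaw -7.469136311237585
[ 0.72293945 -0.16347453  0.13      ] -7.117546572831355 0.2314227881171727
edge yaw -6.976056270060949 86 86
```

Wheel yaw is about -7.1° and the axis is at (0.4933, -0.1348). The flat faces -156.9°. I'll pinch at tool yaw -66.9 and turn +150° to 82.9, which keeps joint 6 in range.

```bash
python3 -c "
from h import *
delta([.4933,-.1348,.25],-66.9)"
```

```text
shift m [-0.0018  0.002   0.0403] turn [-5.0000e-02 -0.0000e+00  1.5042e+02]
```

>>> step_arm --pt "-0.0015 0.002 0.02 0 0 150.4" --pt "-0.0015 0.002 0.02 0 0 150.4" --pt "-0.0015 0.002 0.02 0 0 150.4" --pt "-0.0015 0.002 0.02 0 0 150.4" --pt "-0.0015 0.002 0.02 0 0 150.4" --pt "-0.0015 0.002 0.02 0 0 150.4" --pt "-0.0015 0.002 0.02 0 0 150.4" --pt "-0.0015 0.002 0.02 0 0 150.4"

```text
t: 4.35
position: [0.4935, -0.1341, 0.2702]
orientation: [-3.141, -0.0, 0.451]
force: [0.0, -0.3, 0.7]
gripper_width: 0.997
```

>>> step_arm --pt "0 0 0 0 0 93" --pt "0 0 0 0 0 93" --pt "0 0 0 0 0 93" --pt "0 0 0 0 0 93" --pt "0 0 0 0 0 93" --pt "0 0 0 0 0 93" --pt "0 0 0 0 0 93" --pt "0 0 0 0 0 93"

```text
t: 5.02
position: [0.4936, -0.1337, 0.2701]
orientation: [-3.141, 0.0, -0.549]
force: [-0.0, -0.1, 0.3]
gripper_width: 0.997
```

```bash
python3 -c "
from h import *
st();delta([.4933,-.1348,.21],-66.9)"
```

```text
t5.02 [ 493.6 -133.7  270.1] rpy [-1.7997e+02  2.0000e-02 -3.1440e+01] F [-0.  -0.1  0.3] M [-0.02  0.03 -0.02] w85.1
shift m [0.0003 0.0011 0.0601] turn [-2.000e-02  3.000e-02  3.546e+01]
```

>>> step_arm --pt "0 0.001 0 0 0 35.5" --pt "0 0.001 0 0 0 35.5" --pt "0 0.001 0.02 0 0 35.5" --pt "0 0.001 0.04 0 0 35.5" --pt "0 0.001 0.06 0 0 35.5" --pt "0 0.001 0.06 0 0 35.5" --pt "0 0.001 0.06 0 0 35.5"

```text
t: 5.6
position: [0.4928, -0.1341, 0.2098]
orientation: [3.14, 0.002, -1.163]
force: [1.3, 0.2, 0.1]
gripper_width: 1.0
```

```bash
python3 -c "
from h import *
w=ctrl.get_image('wrist');cv2.imwrite('pics/w4.png',w['img'][:,:,::-1])
st();delta([.4933,-.1348,.149],-66.9);print(proj(w,[.4933,-.1348,.194]))"
```

```text
t5.65 [ 493.4 -134.4  210.7] rpy [-1.800e+02  4.000e-02 -6.663e+01] F [-0.1 -0.2  0.4] M [-0.05  0.03 -0.01] w85.2
shift m [0.0004 0.0002 0.0617] turn [-0.    0.04  0.27]
[321.88091762 290.85737511]
```

View pics/w4.png

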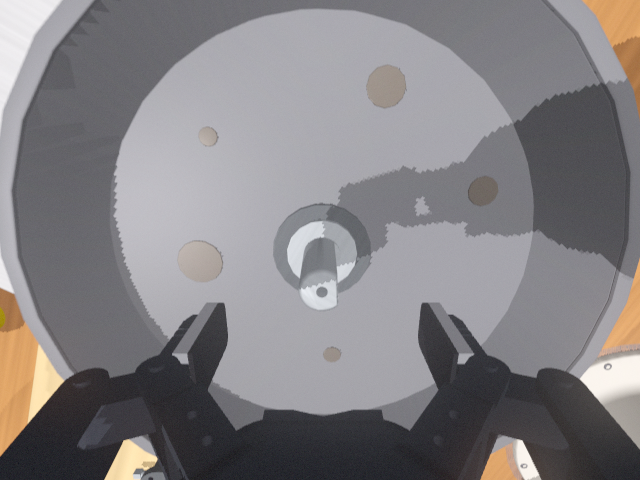

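Picture 8: the shaft-top hole is at (321,292), against (321.9,290.9) predicted. The flat faces the right jaw squarely. I descend and pinch.

>>> step_arm --pt "0 0 0.02 0 0 0.3" --pt "0 0 0.04 0 0 0.3" --pt "0 0 0.061 0 0 0.3" --pt "0 0 0.061 0 0 0.3"

```text
t: 5.98
position: [0.4926, -0.134, 0.1482]
orientation: [3.14, 0.002, -1.164]
force: [-0.7, 1.0, -1.4]
gripper_width: 1.001
```

>>> step_arm --pt "0 0 0 0 0 0" --pt "0 0 0 0 0 0" --pt "0 0 0 0 0 0" --pt "0 0 0 0 0 0" --pt "0 0 0 0 0 0" --pt "0 0 0 0 0 0" --grip 0.0 --force 30

```text
t: 6.48
position: [0.495, -0.1337, 0.1494]
orientation: [-3.138, 0.0, -1.164]
force: [15.5, 7.8, 4.9]
gripper_width: 0.236
```

```bash
python3 -c "
from h import *
st()"
```

```text
t6.48 [ 495.  -133.7  149.4] rpy [-1.7982e+02  3.0000e-02 -6.6710e+01] F [15.5  7.8  4.9] M [ 1.21 -2.02  0.02] w20.2
```

The width is 20.2 mm, so the pads are across the flat. The pinch centre at (495.0,-133.7) is 2 mm off the axis on the side away from the flat, as it should be. I turn the shaft +150° about its axis.

>>> step_arm --pt "-0.0002 0 0 0 0 -6.5" --pt "-0.0005 0 0 0 0 -13" --pt "-0.0007 0.0001 0 0 0 -19.5" --pt "-0.0009 0.0002 0 0 0 -26" --pt "-0.0011 0.0003 0 0 0 -32.5" --pt "-0.0013 0.0004 0 0 0 -39" --pt "-0.0014 0.0006 0 0 0 -45.5" --pt "-0.0016 0.0008 0 0 0 -52"

```text
t: 7.15
position: [0.4946, -0.1317, 0.1495]
orientation: [-3.138, -0.003, -0.251]
force: [11.2, 12.3, -9.8]
gripper_width: 0.237
```

```bash
python3 -c "
from h import *
st()"
```

```text
t7.15 [ 494.6 -131.7  149.5] rpy [-179.77   -0.2   -14.4 ] F [11.2 12.3 -9.8] M [ 1.58 -1.38 -0.1 ] w20.3
```

>>> step_arm --pt "-0.0002 0 0 0 0 -6.5" --pt "-0.0005 0 0 0 0 -13" --pt "-0.0007 0.0001 0 0 0 -19.5" --pt "-0.0009 0.0002 0 0 0 -26" --pt "-0.0011 0.0003 0 0 0 -32.5" --pt "-0.0013 0.0004 0 0 0 -39" --pt "-0.0014 0.0006 0 0 0 -45.5" --pt "-0.0016 0.0008 0 0 0 -52"

```text
t: 7.82
position: [0.4928, -0.1308, 0.1495]
orientation: [-3.14, -0.006, 0.662]
force: [4.2, 13.3, -4.1]
gripper_width: 0.238
```

```bash
python3 -c "
from h import *
st(); delta([.4913,-.1346,.149],82.9)"
```

```text
t7.82 [ 492.8 -130.8  149.5] rpy [-179.92   -0.37   37.92] F [ 4.2 13.3 -4.1] M [ 1.87 -0.46 -0.08] w20.3
shift m [-0.0035  0.0021  0.0004] turn [  0.07  -0.38 -44.98]
```

>>> step_arm --pt "-0.0005 0.0003 0 0 -0.1 -6.5" --pt "-0.001 0.0006 0 0 -0.1 -13" --pt "-0.0015 0.0009 0 0 -0.2 -19.5" --pt "-0.002 0.0012 0 0 -0.2 -26" --pt "-0.0025 0.0015 0 0 -0.3 -32.5" --pt "-0.003 0.0018 0 0 -0.4 -39" --pt "-0.0035 0.0021 0 0 -0.4 -45" --pt "-0.0035 0.0021 0 0 -0.4 -45"

```text
t: 8.48
position: [0.4911, -0.1317, 0.1494]
orientation: [-3.142, -0.004, 1.455]
force: [6.1, 30.5, -0.3]
gripper_width: 0.24
```

```bash
python3 -c "
from h import *
st(); delta([.4913,-.1346,.149],82.9);w=ctrl.get_image('wrist');cv2.imwrite('pics/w5.png',w['img'][:,:,::-1]);st()"
```

```text
t8.48 [ 491.1 -131.7  149.4] rpy [-180.     -0.22   83.34] F [ 6.1 30.5 -0.3] M [ 4.46 -0.87  0.16] w20.5
shift m [-0.0028  0.0006  0.0004] turn [-0.   -0.22  0.44]
t8.53 [ 491.1 -131.8  149.5] rpy [-180.     -0.22   83.04] F [ 5.5 29.8  0.1] M [ 4.37 -0.85  0.2 ] w20.4
```

>>> step_arm --pt "0 0 0 0 0 0.1" --pt "0 0 0 0 0 0.1" --pt "0 0 0 0 0 0.1"

```text
t: 8.78
position: [0.4911, -0.1316, 0.1495]
orientation: [-3.142, -0.004, 1.448]
force: [2.4, 3.4, -5.5]
gripper_width: 0.239
```

>>> step_arm --pt "0 0 0 0 0 0" --pt "0 0 0 0 0 0" --pt "0 0 0 0 0 0" --grip 0.032

```text
t: 9.03
position: [0.4912, -0.1317, 0.1497]
orientation: [3.141, -0.004, 1.448]
force: [0.4, -0.3, -0.3]
gripper_width: 0.376
```

```bash
python3 -c "
from h import *
st(); delta([.4913,-.1346,.149],82.9)"
```

```text
t9.03 [ 491.2 -131.7  149.7] rpy [179.98  -0.22  82.95] F [ 0.4 -0.3 -0.3] M [ 0.    0.   -0.01] w32.1
shift m [-0.0028  0.0004  0.0007] turn [ 0.02 -0.22  0.05]
```

>>> step_arm --pt "-0.0028 0 0.0005 0 -0.2 0" --pt "-0.0028 0 0.0005 0 -0.2 0" --pt "-0.0028 0 0.0005 0 -0.2 0"

```text
t: 9.28
position: [0.4909, -0.1347, 0.1493]
orientation: [3.141, -0.0, 1.447]
force: [0.4, -0.0, -0.9]
gripper_width: 0.376
```

>>> step_arm --pt "0 0 0 0 0 0" --pt "0 0 0 0 0 0" --pt "0 0 0 0 0 0" --pt "0 0 0 0 0 0" --grip 0.0 --force 40

```text
t: 9.62
position: [0.4908, -0.1348, 0.1494]
orientation: [3.141, -0.0, 1.448]
force: [-3.4, -0.9, 5.5]
gripper_width: 0.237
```

```bash
python3 -c "
from h import *
st()"
```

```text
t9.62 [ 490.8 -134.8  149.4] rpy [ 1.7998e+02 -1.0000e-02  8.2940e+01] F [-3.4 -0.9  5.5] M [-0.03  0.56  0.04] w20.2
```

The pad is flush on the flat: width 20.2 mm, tool yaw 82.94, so the flat faces -7.06°. I release and lift straight up.

>>> step_arm --pt "0 0 0 0 0 0" --pt "0 0 0 0 0 0" --pt "0 0 0 0 0 0" --pt "0 0 0 0 0 0" --pt "0 0 -0.04 0 0 0" --pt "0 0 -0.08 0 0 0" --pt "0 0 -0.12 0 0 0" --pt "0 0 -0.14 0 0 0" --grip 0.085

```text
t: 10.28
position: [0.4918, -0.1351, 0.2939]
orientation: [3.136, 0.001, 1.448]
force: [-0.1, -0.2, 0.7]
gripper_width: 0.997
```

>>> step_arm --pt "0 0 0 0 0 0"

```text
t: 10.37
position: [0.4933, -0.1357, 0.298]
orientation: [3.13, 0.003, 1.448]
force: [0.4, 0.5, 0.4]
gripper_width: 0.997
```

```bash
python3 -c "
from h import *
w=ctrl.get_image('wrist');np.savez('w6.npz',**w)
p=proj(w,[.493,-.1347,.194]);print(p)
im=crop(w,320,240,50,6,'w6c.png');st();delta([.541,.267,.22],31)"
```

```text
[320.10316059 235.12137239]
t10.42 [ 493.  -135.6  296.6] rpy [1.794e+02 1.400e-01 8.295e+01] F [ 2.2 -1.2 -0. ] M [-0.01  0.01 -0.03] w84.8
shift m [ 0.4056 -0.0026  0.0756] turn [ 0.62 -0.14 51.95]
```

View pics/w6c.png

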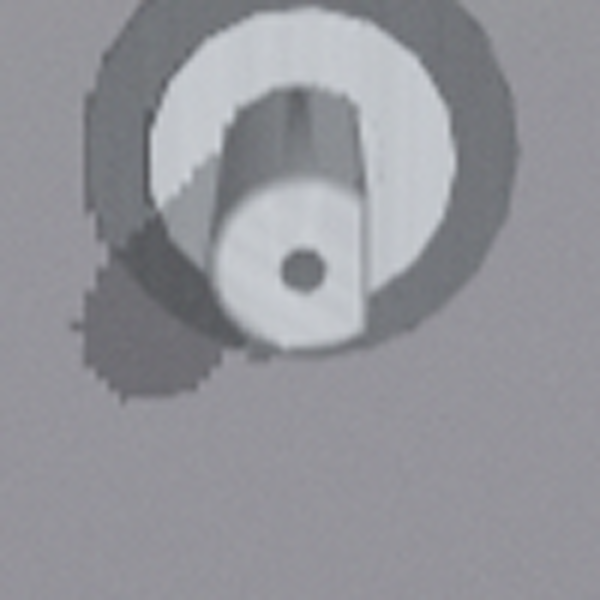

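Picture 9: the flat now faces right, which is the front. Its edge runs vertically from (362,195) to (366,330), and the hole sits on the predicted axis. Next is the hub.

>>> step_arm --pt "0.406 -0.003 0.03 0.6 -0.1 52" --pt "0.406 -0.003 0.03 0.6 -0.1 52" --pt "0.406 -0.003 0.03 0.6 -0.1 52" --pt "0.406 -0.003 0.03 0.6 -0.1 52" --pt "0.406 -0.003 0.03 0.6 -0.1 52" --pt "0.406 -0.003 0.03 0.6 -0.1 52" --pt "0.406 -0.003 0.03 0.6 -0.1 52" --pt "0.406 -0.003 0.03 0.6 -0.1 52"

```text
t: 11.08
position: [0.526, 0.1488, 0.2724]
orientation: [-3.141, 0.001, 0.586]
force: [0.8, -0.4, -0.1]
gripper_width: 0.994
```

```bash
python3 -c "
from h import *
delta([.541,.267,.20],31)"
```

```text
shift m [ 0.078  -0.0901  0.0724] turn [-0.03  0.06  2.59]
```

>>> step_arm --pt "0.078 -0.09 0.072 0 0 2.6" --pt "0.078 -0.09 0.072 0 0 2.6" --pt "0.078 -0.09 0.072 0 0 2.6" --pt "0.078 -0.09 0.072 0 0 2.6" --pt "0.078 -0.09 0.072 0 0 2.6" --pt "0.078 -0.09 0.072 0 0 2.6"

```text
t: 11.58
position: [0.5402, 0.2671, 0.1986]
orientation: [-3.141, 0.004, 0.542]
force: [0.2, -0.3, 0.5]
gripper_width: 0.996
```

```bash
python3 -c "
from h import *
w=ctrl.get_image('wrist');np.savez('w7.npz',**w);st()
print(proj(w,[.541,.267,.05]),proj(w,[.575,.2875,.029]))
cv2.imwrite('pics/w7.png',cv2.resize(w['img'][100:340,180:460,::-1],None,fx=2.5,fy=2.5,interpolation=cv2.INTER_CUBIC))"
```

```text
t11.63 [540.7 266.5 199.6] rpy [-1.7997e+02  1.6000e-01  3.1020e+01] F [0.  0.1 0.1] M [0.02 0.02 0.01] w84.9
[322.09576163 220.74082388] [322.05585966 173.03677476]
```

View pics/w7.png

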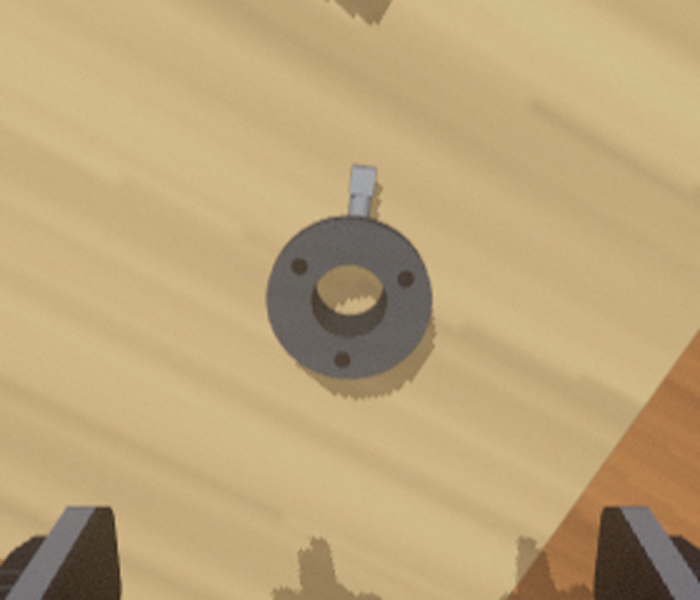

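Picture 10: dark hub close up, with the flange centred at about crop (349,297) and the screw head's top face from (352,165)–(377,167) to (350,194)–(375,196).

```bash
python3 -c "
from h import *
w=dict(np.load('w7.npz'));im=w['img'];g=im.max(2)
m=(g<115).astype(np.uint8);m[:180]=0;m[260:]=0;m[:,:280]=0;m[:,360:]=0
cs,_=cv2.findContours(m,cv2.RETR_EXTERNAL,cv2.CHAIN_APPROX_NONE);c=max(cs,key=cv2.contourArea)
print(cv2.boundingRect(c))
def cc(P):
  A=np.c_[2*P,np.ones(len(P))];s=np.linalg.lstsq(A,(P**2).sum(1),rcond=None)[0];return s[:2],np.sqrt(s[2]+s[:2]@s[:2])
P=np.array([onz(w,u,v,.05)[:2] for u,v in c[:,0]])
# keep upper rim (top face edge), lower part shows only side/shadow
up=c[:,0,1]<235
o,r=cc(P[up]);print(o,r,cc(P))
f=lambda x,y,z=.0335:onz(w,180+x/2.5-.3,100+y/2.5-.3,z)[:2]
for q in((363.5,180.5),(364.5,166)):
  h=f(*q);d=h-o;print(h,np.hypot(*d),np.degrees(np.arctan2(d[1],d[0])))
cl=[f(363.5,195)[:2],f(364.5,166)[:2]];d=cl[1]-cl[0];print('along',np.degrees(np.arctan2(d[1],d[0])))
for x in((350,194,352,165),(375,196,377,167)):
  d=f(*x[2:])-f(*x[:2]);print(np.degrees(np.arctan2(d[1],d[0])),np.hypot(*d))
"
```

```text
(287, 186, 66, 65)
[0.54117218 0.27002654] 0.028986785152629185 (array([0.54071917, 0.26974011]), np.float64(0.02930768414473044))
[0.57780277 0.28595752] 0.03994491716838937 23.504666312755855
[0.58241183 0.28832326] 0.04511628833105337 23.925333940301417
along 29.175095761015122
26.897647567120504 0.010413967933223413
27.44351202105535 0.010422987663005652
```

```bash
python3 -c "
from h import *
delta([.541,.27,.15],24.5)"
```

```text
shift m [ 0.0023 -0.0028  0.0496] turn [-0.02  0.16  6.52]
```

>>> step_arm --pt "0.0023 -0.0028 0.025 0 0.2 6.5" --pt "0.0023 -0.0028 0.05 0 0.2 6.5" --pt "0.0023 -0.0028 0.05 0 0.2 6.5" --pt "0.0023 -0.0028 0.05 0 0.2 6.5"

```text
t: 11.97
position: [0.5407, 0.2687, 0.1497]
orientation: [-3.141, 0.001, 0.428]
force: [0.2, 0.9, 0.3]
gripper_width: 0.998
```

```bash
cat > meas.py <<'E'
from h import *
w=ctrl.get_image('wrist');s=st();im=w['img'].astype(int);g=im.max(2);sat=g-im.min(2)
p=proj(w,[.541,.27,.05]);print('pred',p)
m=(g<115).astype(np.uint8);lo=int(p[1])-55;hi=int(p[1])+55;m[:lo]=0;m[hi:]=0;m[:,:260]=0;m[:,385:]=0
c=max(cv2.findContours(m,cv2.RETR_EXTERNAL,cv2.CHAIN_APPROX_NONE)[0],key=cv2.contourArea)[:,0];print(cv2.boundingRect(c))
def cc(P):
  A=np.c_[2*P,np.ones(len(P))];q=np.linalg.lstsq(A,(P**2).sum(1),rcond=None)[0];return q[:2],np.sqrt(q[2]+q[:2]@q[:2])
P=np.array([onz(w,u,v,.05)[:2] for u,v in c]);k=np.ones(len(P),bool)
for _ in range(6):
  o,r=cc(P[k]);e=np.hypot(*(P-o).T)-r;k=abs(e)<.0006
print('hub',o,r,k.sum(),len(k))
top=c[:,1].min()
sm=((sat<35)&(g>100)).astype(np.uint8);sm[:top-45]=0;sm[top-1:]=0;sm[:,:290]=0;sm[:,355:]=0
n,l,stt,ce=cv2.connectedComponentsWithStats(sm);i=1+np.argmax(stt[1:,4]);ys,xs=np.nonzero(l==i);print('screw',stt[i],ce[i])
H=onz(w,*ce[i],.032)[:2];d=H-o;print('centroid dist',np.hypot(*d),'ang',np.degrees(np.arctan2(d[1],d[0])))
Q=np.array([onz(w,xs[ys==y].mean(),y,.0325)[:2] for y in np.unique(ys) if (ys==y).sum()>3]);v=np.linalg.svd(Q-Q.mean(0))[2][0];v*=np.sign(v@d);print('axis ang',np.degrees(np.arctan2(v[1],v[0])),'perp off mm',1e3*(v[0]*(Q.mean(0)-o)[1]-v[1]*(Q.mean(0)-o)[0]))
np.savez('m.npz',**w)
E
python3 meas.py
```

```text
t12.02 [541.5 269.2 150.7] rpy [-1.7999e+02 -6.0000e-02  2.4510e+01] F [ 0.2 -0.7  0.4] M [-0.01 -0.04 -0.04] w85.2
pred [319.83125274 238.34197455]
(281, 196, 78, 79)
hub [0.54089716 0.27004375] 0.029600600221625677 190 219
screw [315 175  11  20 216] [319.90740741 184.35648148]
centroid dist 0.0382373759759677 ang 24.27746177739036
axis ang 22.956101194709753 perp off mm 0.8833358767551779
```

```bash
python3 -c "
from h import *
delta([.541,.27,.022],24.2)"
```

```text
shift m [-0.0002 -0.0009  0.1287] turn [-0.01 -0.06  0.31]
```

>>> step_arm --pt "0 -0.001 0.03 0 0 0.3" --pt "0 -0.001 0.06 0 0 0.3" --pt "0 -0.001 0.09 0 0 0.3" --pt "0 -0.001 0.115 0 0 0.3" --pt "0 -0.001 0.1285 0 0 0.3" --pt "0 -0.001 0.1285 0 0 0.3"

```text
t: 12.52
position: [0.5409, 0.2695, 0.0213]
orientation: [-3.141, 0.001, 0.423]
force: [-1.2, -0.4, -0.5]
gripper_width: 0.995
```

>>> step_arm --pt "0 0 0 0 0 0" --pt "0 0 0 0 0 0" --pt "0 0 0 0 0 0" --pt "0 0 0 0 0 0" --pt "0 0 0 0 0 0" --grip 0.0 --force 40

```text
t: 12.93
position: [0.5422, 0.2699, 0.0235]
orientation: [-3.142, -0.003, 0.423]
force: [-0.7, 0.1, 7.2]
gripper_width: 0.684
```

```bash
python3 -c "
from h import *
st()
"; python3 meas.py
```

```text
t12.93 [542.2 269.9  23.5] rpy [-1.800e+02 -1.500e-01  2.422e+01] F [-0.7  0.1  7.2] M [-0.09  0.1   0.03] w58.4
t12.98 [542.2 269.9  23.5] rpy [-1.800e+02 -1.500e-01  2.422e+01] F [-1.1 -0.7  6.2] M [-0.11  0.14 -0.02] w58.6
pred [318.87821677 340.28198657]
(260, 285, 125, 110)
hub [0.54097748 0.26851652] 0.027897130385323862 56 397
screw [312 240  22  27 500] [322.564 252.594]
centroid dist 0.03174965096535456 ang 23.868228697684177
axis ang 23.254975280328587 perp off mm 0.3449218238682373
```

Gripped at 58.5 mm, with the TCP 21.5 mm below hub_grip. I lift.

>>> step_arm --pt "0 0 0 0 0 0" --pt "0 0 0 0 0 0" --pt "0 0 -0.01 0 0 0" --pt "0 0 -0.03 0 0 0" --pt "0 0 -0.06 0 0 0" --pt "0 0 -0.1 0 0 0" --pt "0 0 -0.14 0 0 0" --pt "0 0 -0.18 0 0 0" --force 60

```text
t: 13.65
position: [0.5412, 0.2694, 0.2062]
orientation: [-3.142, -0.002, 0.423]
force: [2.6, 0.4, -4.3]
gripper_width: 0.68
```

>>> step_arm --pt "0 0 -0.04 0 0 0" --pt "0 0 -0.04 0 0 0" --pt "0 0 -0.04 0 0 0" --pt "0 0 -0.04 0 0 0"

```text
t: 13.98
position: [0.5405, 0.2692, 0.2462]
orientation: [-3.142, -0.002, 0.423]
force: [-0.5, -0.5, -5.2]
gripper_width: 0.679
```

```bash
python3 -c "
from h import *
s=st();w=ctrl.get_image('wrist');np.savez('w8.npz',**w);cv2.imwrite('pics/w8.png',cv2.resize(w['img'][180:420,180:460,::-1],None,fx=2.5,fy=2.5,interpolation=cv2.INTER_CUBIC));s=st()
u=Rz(-7.1).apply([1,0,0]);delta(np.array([.493,-.1347,.25])+.001*u,-7.1)"
```

```text
t13.98 [540.5 269.2 246.2] rpy [-1.800e+02 -1.100e-01  2.423e+01] F [-0.5 -0.5 -5.2] M [ 0.05 -0.01  0.02] w58.0
t14.03 [540.2 269.1 245.2] rpy [-1.7999e+02 -1.0000e-02  2.4230e+01] F [ 0.6 -0.4 -5. ] M [-0.03  0.01  0.01] w57.8
shift m [-0.2078  0.3494 -0.0049] turn [-1.000e-02 -1.000e-02  3.133e+01]
```

View pics/w8.png

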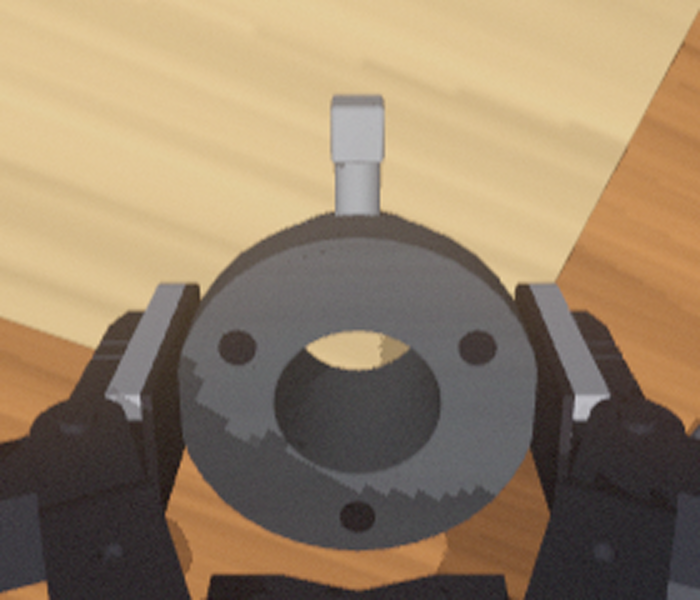

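Picture 11: the hub is held symmetrically, with the screw at x≈357 and the flange spanning 180–537. The flange's top face runs from y 237 to 549 and the bore from y 330 to 472.

```bash
python3 -c "
from h import *
w=dict(np.load('w8.npz'));tc=np.array([.5404,.26915,.2457]);zt=tc[2]+.0265;A=Rz(24.23)
f=lambda x,y,z=zt:A.inv().apply(onz(w,180+x/2.5-.3,180+y/2.5-.3,z)-tc)*1e3
print('flange far/near',f(358.5,237),f(358.5,549));print('bore',f(357.5,330),f(357.5,472));print('sides',f(180,370),f(537,370),f(274,400),f(441,400))
zs=tc[2]+.0055;print('head top face',f(332,98,zs+.0045),f(383,98,zs+.0045),f(332,162,zs+.0045),f(383,162,zs+.0045))
t=proj(w,A.apply([0,0,0])+tc);print(t)
"
```

```text
flange far/near [ 27.86898744   1.14695627 -26.5       ] [-31.25762554   1.11526616 -26.5       ]
bore [ 11.88023235   0.98079001 -26.5       ] [-15.11932513   0.95623075 -26.5       ]
sides [  4.65526674 -27.47542717 -26.5       ] [  4.56231675  29.75655295 -26.5       ] [ -0.98840393 -12.59107318 -26.5       ] [ -1.03358473  14.53192914 -26.5       ]
head top face [ 45.27677828  -3.14506505 -10.        ] [ 45.26599678   5.21140653 -10.        ] [ 34.17663836  -3.26092235 -10.        ] [ 34.16496619   5.30708089 -10.        ]
[320.60725688 304.8744768 ]
```

>>> step_arm --pt "-0.208 0.349 -0.005 0 0 31.3" --pt "-0.208 0.349 -0.005 0 0 31.3" --pt "-0.208 0.349 -0.005 0 0 31.3" --pt "-0.208 0.349 -0.005 0 0 31.3" --pt "-0.208 0.349 -0.005 0 0 31.3" --pt "-0.208 0.349 -0.005 0 0 31.3" --pt "-0.208 0.349 -0.005 0 0 31.3" --pt "-0.208 0.349 -0.005 0 0 31.3"

```text
t: 14.7
position: [0.5006, -0.0633, 0.2479]
orientation: [-3.141, 0.003, -0.123]
force: [2.4, 0.0, -4.2]
gripper_width: 0.677
```

```bash
python3 -c "
from h import *
s=st()
u=Rz(-7.1).apply([1,0,0]);delta(np.array([.493,-.1347,.235])+.0014*u,-7.1)"
```

```text
t14.70 [500.6 -63.3 247.9] rpy [-1.7996e+02  1.7000e-01 -7.0700e+00] F [ 2.4  0.  -4.2] M [ 0.   -0.1  -0.02] w57.8
shift m [0.0026 0.0718 0.0129] turn [-0.04  0.17  0.03]
```

>>> step_arm --pt "0.0026 0.04 0 0 0.2 0" --pt "0.0026 0.072 0.006 0 0.2 0" --pt "0.0026 0.072 0.013 0 0.2 0" --pt "0.0026 0.072 0.013 0 0.2 0" --pt "0.0026 0.072 0.013 0 0.2 0"

```text
t: 15.12
position: [0.4934, -0.1345, 0.2335]
orientation: [-3.14, 0.003, -0.124]
force: [-0.1, 0.1, -3.2]
gripper_width: 0.678
```

```bash
python3 -c "
from h import *
s=st();w=ctrl.get_image('wrist');np.savez('w9.npz',**w);s=st()
u=Rz(-7.1).apply([1,0,0]);delta(np.array([.493,-.1347,.201])+.0014*u,-7.1)
cv2.imwrite('pics/w9.png',cv2.resize(w['img'][180:420,180:460,::-1],None,fx=2.5,fy=2.5,interpolation=cv2.INTER_CUBIC))
print(proj(w,[.493,-.1347,.194]))"
```

```text
t15.12 [ 493.4 -134.5  233.5] rpy [-1.7989e+02  1.6000e-01 -7.1100e+00] F [-0.1  0.1 -3.2] M [-0.02  0.03 -0.03] w57.9
t15.17 [ 493.9 -134.2  234.1] rpy [-1.7992e+02  9.0000e-02 -7.0500e+00] F [ 0.4  0.1 -3.8] M [ 0.01 -0.02 -0.01] w57.9
shift m [0.0007 0.0007 0.0331] turn [-0.08  0.09  0.05]
[321.42824959 272.94417191]
```

>>> step_arm --pt "0.0007 0.0007 0.015 -0.1 0.1 0" --pt "0.0007 0.0007 0.03 -0.1 0.1 0" --pt "0.0007 0.0007 0.033 -0.1 0.1 0" --pt "0.0007 0.0007 0.033 -0.1 0.1 0" --pt "0.0007 0.0007 0.033 -0.1 0.1 0"

```text
t: 15.58
position: [0.4947, -0.1342, 0.2016]
orientation: [3.141, -0.0, -0.122]
force: [0.8, -0.1, -2.8]
gripper_width: 0.677
```

```bash
python3 -c "
from h import *
s=st();u=Rz(-7.1).apply([1,0,0]);delta(np.array([.493,-.1347,.196])+.0014*u,-7.1)"
```

```text
t15.58 [ 494.7 -134.2  201.6] rpy [ 1.7999e+02 -1.0000e-02 -6.9800e+00] F [ 0.8 -0.1 -2.8] M [-0. -0.  0.] w57.8
shift m [-0.0002  0.0007  0.0056] turn [ 0.01 -0.01  0.12]
```

Now I lower gently past the shaft's top edge and watch the forces.

>>> step_arm --pt "0 0.0007 0.001 0 0 0.1" --pt "0 0.0007 0.003 0 0 0.1" --pt "0 0.0007 0.005 0 0 0.1" --pt "0 0.0007 0.007 0 0 0.1" --pt "0 0.0007 0.008 0 0 0.1" --pt "0 0.0007 0.008 0 0 0.1"

```text
t: 16.08
position: [0.4946, -0.1347, 0.1934]
orientation: [-3.141, -0.0, -0.124]
force: [0.9, 5.1, -4.1]
gripper_width: 0.676
```

```bash
python3 -c "
from h import *
s=st()"
```

```text
t16.08 [ 494.6 -134.7  193.4] rpy [-179.98   -0.     -7.09] F [ 0.9  5.1 -4.1] M [ 0.82 -0.25 -0.  ] w57.7
```

>>> step_arm --pt "0 -0.0008 0 0 0 0" --pt "0 -0.0008 0 0 0 0" --pt "0 -0.0008 0 0 0 0"

```text
t: 16.33
position: [0.4946, -0.1341, 0.1934]
orientation: [3.142, 0.0, -0.124]
force: [-0.2, 0.2, -4.1]
gripper_width: 0.676
```

```bash
python3 -c "
from h import *
s=st()"
```

```text
t16.33 [ 494.6 -134.1  193.4] rpy [ 1.80e+02  1.00e-02 -7.08e+00] F [-0.2  0.2 -4.1] M [-0.07  0.03 -0.02] w57.7
```

>>> step_arm --pt "0 0 0.002 0 0 0" --pt "0 0 0.005 0 0 0" --pt "0 0 0.008 0 0 0" --pt "0 0 0.012 0 0 0" --pt "0 0 0.012 0 0 0"

```text
t: 16.75
position: [0.4942, -0.1339, 0.1805]
orientation: [-3.141, 0.001, -0.124]
force: [0.4, 0.3, -4.7]
gripper_width: 0.677
```

>>> step_arm --pt "0 0.001 0 0 0 0" --pt "0 0.0018 0 0 0 0" --pt "0 0.0018 0 0 0 0"

```text
t: 17.0
position: [0.494, -0.1345, 0.1804]
orientation: [-3.139, 0.002, -0.124]
force: [4.0, 12.1, -5.2]
gripper_width: 0.678
```

>>> step_arm --pt "0 -0.001 0 0 0 0" --pt "0 -0.002 0 0 0 0" --pt "0 -0.0032 0 0 0 0" --pt "0 -0.0032 0 0 0 0"

```text
t: 17.33
position: [0.4945, -0.1323, 0.1804]
orientation: [-3.141, 0.001, -0.124]
force: [-1.0, -7.7, -6.2]
gripper_width: 0.674
```

>>> step_arm --pt "0 0.0011 0 0 0 0" --pt "0 0.0011 0 0 0 0" --pt "0.001 0.0011 0 0 0 0" --pt "0.002 0.0011 0 0 0 0" --pt "0.003 0.0011 0 0 0 0" --pt "0.003 0.0011 0 0 0 0"

```text
t: 17.83
position: [0.4964, -0.1335, 0.1801]
orientation: [-3.141, 0.004, -0.124]
force: [-5.6, -1.6, -2.2]
gripper_width: 0.676
```

>>> step_arm --pt "-0.001 0 0 0 0 0" --pt "-0.002 0 0 0 0 0" --pt "-0.003 0 0 0 0 0" --pt "-0.003 0 0 0 0 0"

```text
t: 18.17
position: [0.4934, -0.1331, 0.1802]
orientation: [-3.141, 0.003, -0.124]
force: [-0.6, 0.1, -3.8]
gripper_width: 0.676
```

>>> step_arm --pt "-0.0008 0 0 0 0 0" --pt "-0.0012 0 0 0 0 0" --pt "-0.0012 0 0 0 0 0"

```text
t: 18.42
position: [0.4927, -0.1331, 0.1803]
orientation: [-3.141, 0.002, -0.124]
force: [3.6, -0.7, -5.6]
gripper_width: 0.676
```

```bash
python3 -c "
from h import *
s=st()"
```

```text
t18.42 [ 492.7 -133.1  180.3] rpy [-1.7996e+02  1.3000e-01 -7.0800e+00] F [ 3.6 -0.7 -5.6] M [-0.19 -0.51  0.05] w57.7
```

```bash
python3 -c "
from h import *
delta([.4947,-.1334,.1625],-7.1)"
```

```text
shift m [0.0021 0.     0.0178] turn [-0.04  0.13  0.02]
```

>>> step_arm --pt "0.0021 0 0 0 0.1 0" --pt "0.0021 0 0.003 0 0.1 0" --pt "0.0021 0 0.007 0 0.1 0" --pt "0.0021 0 0.011 0 0.1 0" --pt "0.0021 0 0.015 0 0.1 0" --pt "0.0021 0 0.0178 0 0.1 0" --pt "0.0021 0 0.0178 0 0.1 0" --pt "0.0021 0 0.0178 0 0.1 0"

```text
t: 19.08
position: [0.4946, -0.1333, 0.1623]
orientation: [-3.141, 0.001, -0.124]
force: [0.5, 0.5, -4.0]
gripper_width: 0.679
```

```bash
python3 -c "
from h import *
s=st();delta([.4947,-.1334,.1625],-7.1)"
```

```text
t19.08 [ 494.6 -133.3  162.3] rpy [-1.7995e+02  6.0000e-02 -7.0800e+00] F [ 0.5  0.5 -4. ] M [-0.   -0.05  0.03] w58.0
shift m [ 0.0001  0.0001 -0.0002] turn [-0.05  0.06  0.02]
```

No contact force remains beyond the hub's weight. I take one last look.

```bash
python3 -c "
from h import *
w=ctrl.get_image('wrist');np.savez('w10.npz',**w);st()
cv2.imwrite('pics/w10.png',cv2.resize(w['img'][200:400,200:440,::-1],None,fx=3,fy=3,interpolation=cv2.INTER_CUBIC))"
```

```text
t19.13 [ 494.7 -133.4  162.5] rpy [-1.7996e+02  4.0000e-02 -7.0800e+00] F [ 0.3 -0.5 -4.6] M [-0.02  0.    0.06] w57.7
```

View pics/w10.png

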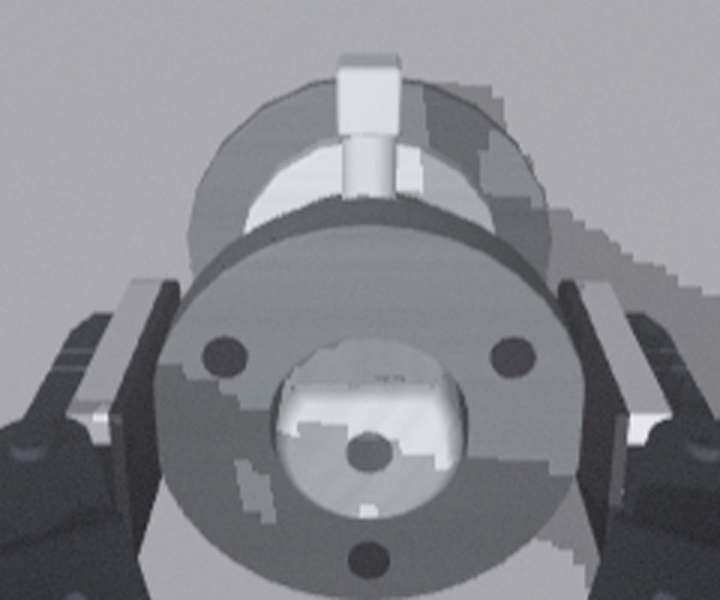

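Picture 12: through the bore, the flat's edge lies straight across at y≈383, square to the screw. The screw is at x≈369 and the shaft hole is at (369,452), so they line up, with an even gap around the shaft. I'm handing in.

```bash
python3 -c "
from h import *
w=dict(np.load('w10.npz'));f=lambda x,y,z:onz(w,200+x/3-.3,200+y/3-.3,z)
print('bore',(f(371,338,.189)+f(371,518,.189))/2,np.linalg.norm(f(371,338,.189)-f(371,518,.189)),'shaft',f(369,452,.194))
print(ctrl.hand_in());st()"
```

```text
bore [ 0.49277594 -0.13431909  0.189     ] 0.028536832847238534 shaft [ 0.49318278 -0.1340947   0.194     ]
the job is handed in; nothing more can be done
None
the job is handed in; nothing more can be done
```

The job is handed in, with the hub held over the shaft and its set screw pointing at the middle of the flat. It took about 19 of the 58 s.

**Shaft:** I pinched it across the flat and turned it about 150°. A second, centred pinch then read 20.2 mm across the flat, so a pad lay flush. The flat faces -7.1°, which is the machine's front as measured from the images.

**Hub:** I picked the dark hub up by its flange, turned its screw to -7.1° and lowered it over the shaft. I felt for the bore's walls on all four sides and centred it between them. The screw tip should be level with the flat's middle, which puts the hub about 17 mm above the bearing. That height comes from the grip height on the board; I did not measure it again at the end.

**Last checks:**
- **Forces:** about 0.5 N sideways and only the hub's weight downwards, so it is not wedged.
- **Level:** the tool is level within 0.1°.
- **Picture:** it shows the flat square to the screw. Bore and shaft centres agree to about 0.5 mm.

**What disagreed or went wrong:**
- Early moves overshot because I gave millimetres instead of metres. The speed limit held them back and nothing was touched.
- My estimates of where the hub sat in the grip differed by 0.5 mm along the fingers and 1.6 mm across. I trusted touch.
- The front-to-back play came out at 2.9 mm, where I expected 2.4 mm.

I did not touch the tile, wrench, jar or wheel head.

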